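# Move three containers round between balance, stirrer and cold plate

### The arm

A 7-joint arm with a two-finger parallel gripper is mounted at the origin on the work surface. World frame = base frame: x ahead of the robot, y to its left, z up, the work surface at z = 0. Lengths are in m, angles in rad, forces in N, time in s.
With the tool pointing down it reaches from about 0.4 to 0.85 m from the base axis. Payload 10.4 kg.
Tool frame: the origin (TCP) lies on the centre line of the jaws, within the pads' length; the fingertips stand 11 mm ahead of it and the grasp point (between the pads) lies 8 mm behind it (tip_reach is the distance from the TCP to the fingertips, in m); z points along the fingers, y is the line along which they close (so a half turn about z gives the same grasp; the last joint's range is limited). The gripper opens to 85 mm and grips with 20 to 120 N. Pads are 22 mm wide; open, the fingers measure 114 mm over their backs; the gripper's body (76 mm by 85 mm) begins 54 mm behind the grasp point. The pads swing forward as they close: fully open they stand 13 mm farther back than shut.
Start: joints at [1.317, 0.332, -0.065, 1.46, 0.022, 1.35, -0.088], TCP at [0.143, -0.608, 0.242] pointing down, gripper open.
Joint ranges: [-2.6, 2.6], [-0.5, 2.12], [-1.47, 1.34], [0.16, 2.42], [-1.27, 4.41], [0.06, 2.06], [-2.6, 2.6]. Speed limits (rad/s): [2.22, 2.22, 2.79, 2.79, 3.14, 3.14, 3.14].

### API

Orientations are given as a unit quaternion [x, y, z, w].
In Python, from workcell import get_obs, camera, hand_in, tip_reach gives the robot as it stands. The module is installed in compiled form; this text tells all that it offers.
- The arm moves only by the tool move_arm, never from a script. Its argument "plan" is a list of rows, each an object with "delta_pos": the shift along the tool's x, y, z in m, a list of three; "turn": the turn, a rotation vector about the tool's x, y, z in rad, a list of three; "fingers": the closure, from 0 (fully open) to 1 (shut). A call has 1 to 12 rows; each row is the pose to reach, as a shift and turn from the pose commanded when the call began, along the tool's axes at that moment; what a row does not reach only later rows make up. A row lasts 1/8 s, in which the tool goes at most 62.5 mm and 10.7 degrees, less where a joint would pass 70% of its speed; a pose out of reach is approached as far as the arm can. A call with a gripper value outside its range is refused whole. The fingers move at their own pace and stop on an object; "force" is the grip in N (left out, the last holds). Time passes only in rows, so rows that repeat a pose let the fingers close. It gives the time, the measured TCP pose, the force, the opening and the grip force at its end, in the units of the state.
- get_obs(): the state, without advancing time (a new reading comes with each control period).
- camera(name): name is "scene" or "side" or "wrist"; returns a dict with "color" (420x560x3 uint8, red, green, blue), "range_z" (420x560 float32, m along the optical axis (not along the pixel's ray), 0 where there is no reading), "fx", "fy", "cx", "cy" (pixels), "R" (3x3) and "t" (3): a world point X has camera coordinates R X + t; the wrist camera has in their place "tool_from_camera" (4x4, takes a point from camera to tool coordinates, whose origin is the TCP and whose axes are the flange's). Camera axes: x right, y down, z forward; pixel columns grow to the right and rows downward; lengths in m; the calibration is good to about 2 mm. A picture is of the moment at which its call begins: read the wrist's pose just before it.
- hand_in(): hands the job in; it is judged then, once.
The state is a dict: "clock": time; "joint_pos": joint angles; "joint_velocities": joint speeds; "tau": joint torques, N m; "position": TCP position; "ee_rot": TCP orientation; "ft_force": force on the tool from outside, world axes, zero at the start; "torque": the same for the moment, N m; "grip_width": opening from 0.0 (shut) to 1.0 (fully open); "grasp_force": force on a finger pad.
Only numpy, scipy, OpenCV 4.12 (cv2) and the standard library are available. Lean on these libraries where they do the work, as an engineer would, in place of code of your own. Each camera call takes 0.05 s, during which the arm holds its last target. There are 200 camera calls.

### The job

Move each container on to its next station: the steel beaker from the balance to the middle of the stirrer plate, the amber bottle from the stirrer to the middle of the cold plate, and the white jar from the cold plate to the middle of the balance pan. Each station takes one container, so use the black rubber mat as the free spot; no container may touch the bench itself. Keep them upright, set them down gently without dropping them, and leave the tube rack and the tip box where they are.

Things in the scene. Friction and masses are not known exactly. Their poses are not given: they have to be found in the camera images.
- beaker: Open, empty stainless steel beaker, plain round: 58 mm outside diameter, 80 mm tall (rim flares to 60 mm), wall 2 mm. Starts on the balance. Origin: centre of its underside, z up. About 160 g.
- bottle: Reagent bottle of amber glass with a plain paper label and white screw cap, the tallest of the three: round body 56 mm in diameter up to 85 mm above its foot, then a shoulder and neck, cap 34 mm in diameter, its top at 124 mm. Starts on the stirrer. Origin: centre of its underside, z up. About 250 g.
- jar: Squat closed jar of white plastic with a paper label: body 58 mm in diameter up to 40 mm, then a lid 62 mm in diameter from 40 to 58 mm, which is its top. Starts on the cold plate. Origin: centre of its underside, z up. About 180 g.
- stirrer_top (a point): Magnetic stirrer: white housing 130 x 120 mm with a round white ceramic plate 100 mm in diameter on it and a black knob in front. The point is the centre of the plate's flat top, 46 mm above the bench; z up. It is fixed to the bench and has a different place and yaw at every start.
- balance_pan (a point): Low grey bench balance, 165 x 115 mm, with a rectangular flat steel pan 95 x 100 mm and a small display in front of it. The point is the centre of the pan's top, 28 mm above the bench; z up. The pan is rigid. It is fixed to the bench and has a different place and yaw at every start.
- coldplate_top (a point): Cold plate: round bare aluminium disc 116 mm in diameter on a black foot. The point is the centre of its flat top, 22 mm above the bench; z up. It is fixed to the bench and has a different place and yaw at every start.
- mat_top (a point): Free spot: a square black rubber mat, 110 x 110 mm, empty at the start. The point is the centre of its top, 5 mm above the bench; z up. It is fixed to the bench and has a different place and yaw at every start.
- tuberack: Bystander: loose grey rack with capped sample tubes, 56 x 135 mm (x, y), 85 mm tall. Origin: centre of its underside. Its place changes; leave it there.
- tipbox: Bystander: loose grey pipette-tip box with a clear lid, 83 x 118 mm (x, y), 65 mm tall. Origin: centre of its underside. Its place changes; leave it there.
- table: The white bench top, its surface at z = 0. A thin blue notebook with a pen (under 20 mm high) lies among the things, and larger equipment stands along its back edge (x above 0.76 m) and its sides (y beyond 0.63 m either way).
Mind the look-alikes: they are no part of the job. What is shaped like the part that bears balance_pan but purple is not meant.

How it is judged:
At the end, for the whole second after the job is handed in: Beaker on the stirrer plate, bottle on the cold plate and jar on the balance pan, each within 15 mm of the station's point, standing upright on its surface (within 6 mm in height, tilt under 0.1 rad), released and at rest; tube rack and tip box within 20 mm of where they began (horizontal distance between beaker and stirrer_top below 0.015 m and z of beaker in the frame of stirrer_top between -0.006 and 0.006 m and angle between each of beaker, bottle, jar's own z axis and vertical below 0.1 rad and linear speed of each of beaker, bottle, jar below 0.02 m/s and angular speed of each of beaker, bottle, jar below 0.2 rad/s and horizontal distance between bottle and coldplate_top below 0.015 m and z of bottle in the frame of coldplate_top between -0.006 and 0.006 m and horizontal distance between jar and balance_pan below 0.015 m and z of jar in the frame of balance_pan between -0.006 and 0.006 m and distance of each of tuberack, tipbox from where it was at the start of the episode below 0.02 m); the robot touches nothing.
It fails at once if a container touches the bench top (contact force between any of beaker, bottle, jar and table above 0.5 N).
It fails at once if a container is tipped by more than about 35 degrees (angle between any of beaker, bottle, jar's own z axis and vertical above 0.6 rad).
It fails at once if a container is dropped or slammed down (moves at more than 0.6 m/s with its underside within 60 mm of the bench) ((height (world z) of beaker below 0.06 m and linear speed of beaker above 0.6 m/s) or (height (world z) of bottle below 0.06 m and linear speed of bottle above 0.6 m/s) or (height (world z) of jar below 0.06 m and linear speed of jar above 0.6 m/s)).
It fails at once if the tube rack or the tip box is pushed more than 20 mm from its place (distance of any of tuberack, tipbox from where it was at the start of the episode above 0.02 m).
It also fails if it takes over 128 s, if anything falls off the work surface, if the arm or the gripper's body presses on something with over 40 N, if the wrist force passes 120 N, or if a joint passes its speed limit or range.

## Working session

There is one attempt and no reset: what is moved stays moved. The work goes in short steps, Python scripts to look and compute and a tool call to move; the robot and the scene stay as the last step left them, time stands still between calls to the robot, and variables do not carry over. Pictures are saved under pics/ and viewed, at most 16 in all, crops included, and the job is handed in when it is done.

Besides the shell and the picture viewer there is one more tool, called after "Call:" as name([rows], argument=value, ...), one row to a line, values as JSON. move_arm: Moves the arm, as the interface text tells. Its arguments: {"type":"object","properties":{"plan":{"type":"array","items":{"type":"object","properties":{"delta_pos":{"type":"array","items":{"type":"number"}},"turn":{"type":"array","items":{"type":"number"}},"fingers":{"type":"number"}}}},"force":{"type":"number"}},"required":["plan"]}

```bash
mkdir -p pics
python3 - <<'E'
from workcell import *
import cv2,numpy as np,pickle
o=get_obs();print(o, tip_reach if not callable(tip_reach) else tip_reach())
for n in("scene","side"):
    c=camera(n);pickle.dump(c,open(n+".pkl","wb"));cv2.imwrite(f"pics/{n}0.png",c["color"][:,:,::-1])
    print(n,c["fx"],c["cx"],c["cy"],-c["R"].T@c["t"])
E
```

```text
{'clock': 0.0, 'joint_pos': array([ 1.31735824,  0.33286481, -0.06471448,  1.46097507,  0.02161595,
        1.34986539, -0.08851785]), 'joint_velocities': array([ 0.0015814 , -0.00033666,  0.00125023,  0.00092434, -0.00129665,
       -0.00057558, -0.00189698]), 'tau': array([-2.85446913e-04, -6.25446153e+01,  4.87365935e-02, -3.91603124e+01,
        1.61840947e-02,  9.99039214e-03,  1.98789098e-05]), 'position': array([ 0.14291162, -0.60806835,  0.24150424]), 'ee_rot': array([ 9.93345153e-01,  1.15173372e-01, -1.19528073e-04, -6.98030929e-04]), 'ft_force': array([0.67937253, 0.38098296, 0.74130268]), 'torque': array([-0.05206578, -0.01237892,  0.00236818]), 'grasp_force': 0.0, 'grip_width': 0.9987730629282732} 0.011
scene 398.33573793449625 276.36920014847936 203.56990149215122 [1.03261111 0.49528812 1.14080236]
side 429.015544570497 274.50951305369705 219.2016789177168 [-0.18893218  0.82918281  0.84257639]
```

View pics/scene0.png

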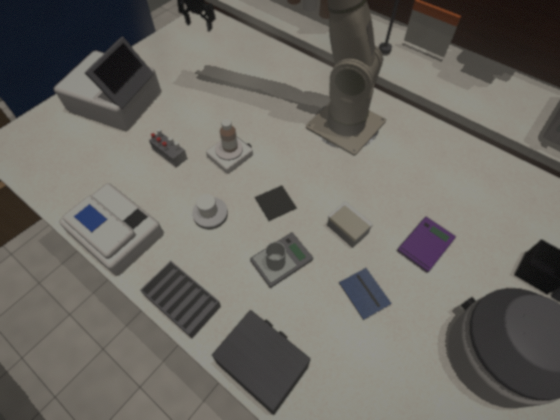

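View pics/side0.png

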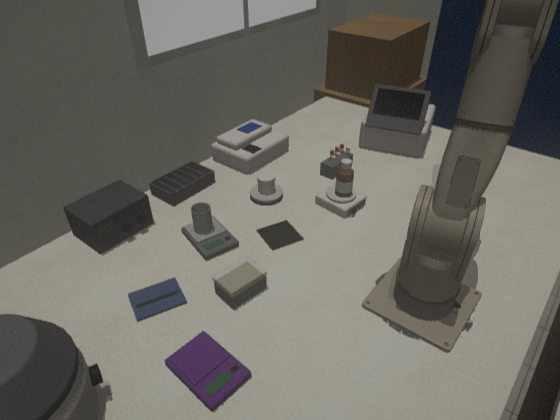

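The scene view shows the stirrer with the amber bottle at (229,148), the cold plate with the jar at (209,210), the mat at (275,202), and the grey balance with the beaker at (280,258). The tip box is at (349,225) and the tube rack at (168,148).

Two things are balance-shaped: grey at (280,258) and purple at (427,243). The grey one carries the beaker and matches the description, so purple is the look-alike. I'll confirm this in a crop.

```bash
cat > h.py <<'E'
import numpy as np,cv2,pickle
def world(c,R=None,t=None):
    v,u=np.mgrid[:420,:560];z=c["range_z"]
    P=np.stack([(u-c["cx"])/c["fx"]*z,(v-c["cy"])/c["fy"]*z,z],-1)
    if R is None: R,t=c["R"],c["t"]
    return (P-t)@R
def ray(c,uv,z,R=None,t=None):
    if R is None: R,t=c["R"],c["t"]
    uv=np.atleast_2d(uv).astype(float)
    d=np.c_[(uv[:,0]-c["cx"])/c["fx"],(uv[:,1]-c["cy"])/c["fy"],np.ones(len(uv))]@R
    o=-R.T@t
    return (o+d*((z-o[2])/d[:,2])[:,None])[:,:2]
E
python3 - <<'E'
from h import *
seeds=dict(stirrer=(229,150),cold=(209,212),mat=(275,202),balance=(280,258),tipbox=(349,225),rack=(168,148),notebook=(365,292),purple=(427,243))
cs=pickle.load(open("scene.pkl","rb"));W=world(cs);cd=pickle.load(open("side.pkl","rb"));Wd=world(cd)
bench=W[(W[...,2]<.01)&(abs(W[...,2])<.015)&(cs["range_z"]>0)][:,2];print("bench z",np.median(bench))
for n,s in seeds.items():
    p=ray(cs,s,.02)[0];print(n,p.round(3))
    for lab,w in(("sc",W),("sd",Wd)):
        m=(np.hypot(w[...,0]-p[0],w[...,1]-p[1])<.1)&(w[...,2]>.003)
        q=w[m]
        h,e=np.histogram(q[:,2],bins=np.arange(.002,.19,.004))
        print("  ",lab,[(round(e[i]+.002,3),int(h[i])) for i in np.argsort(-h)[:7] if h[i]>8])
big=cv2.resize(cs["color"][110:310,130:470,::-1],None,fx=2.35,fy=2.35,interpolation=cv2.INTER_CUBIC)
cv2.imwrite("pics/crop1.png",cv2.convertScaleAbs(big,alpha=1.4))
c2=cd["color"][120:380,110:400,::-1];cv2.imwrite("pics/crop2.png",cv2.convertScaleAbs(cv2.resize(c2,None,fx=2.3,fy=2.3,interpolation=cv2.INTER_CUBIC),alpha=1.4))
E
```

```text
bench z -0.001495319673382896
stirrer [ 0.395 -0.254]
   sc [(np.float64(0.036), 169), (np.float64(0.044), 162), (np.float64(0.032), 158), (np.float64(0.048), 77), (np.float64(0.04), 76), (np.float64(0.028), 62), (np.float64(0.024), 45)]
   sd [(np.float64(0.032), 183), (np.float64(0.044), 162), (np.float64(0.036), 145), (np.float64(0.028), 76), (np.float64(0.024), 64), (np.float64(0.016), 58), (np.float64(0.02), 50)]
cold [ 0.635 -0.123]
   sc [(np.float64(0.02), 302), (np.float64(0.024), 144), (np.float64(0.08), 135), (np.float64(0.076), 102), (np.float64(0.004), 87), (np.float64(0.016), 58), (np.float64(0.008), 33)]
   sd [(np.float64(0.02), 228), (np.float64(0.08), 79), (np.float64(0.076), 70), (np.float64(0.016), 63), (np.float64(0.024), 55), (np.float64(0.004), 55), (np.float64(0.008), 26)]
mat [0.468 0.023]
   sc [(np.float64(0.004), 460), (np.float64(0.008), 151)]
   sd [(np.float64(0.004), 387), (np.float64(0.008), 38)]
balance [0.619 0.165]
   sc [(np.float64(0.02), 467), (np.float64(0.024), 426), (np.float64(0.028), 330), (np.float64(0.016), 107), (np.float64(0.032), 74), 
[... 944 characters left out ...]
4(0.08), 27), (np.float64(0.072), 25), (np.float64(0.076), 24)]
notebook [0.549 0.427]
   sc [(np.float64(0.008), 838), (np.float64(0.004), 337), (np.float64(0.012), 240), (np.float64(0.016), 54)]
   sd [(np.float64(0.008), 1008), (np.float64(0.004), 258), (np.float64(0.012), 147), (np.float64(0.016), 63)]
purple [0.29  0.494]
   sc [(np.float64(0.024), 566), (np.float64(0.02), 458), (np.float64(0.028), 450), (np.float64(0.016), 166), (np.float64(0.032), 55), (np.float64(0.012), 39), (np.float64(0.004), 37)]
   sd [(np.float64(0.028), 1173), (np.float64(0.02), 1169), (np.float64(0.024), 951), (np.float64(0.016), 156), (np.float64(0.008), 77), (np.float64(0.012), 74), (np.float64(0.004), 45)]
```

View pics/crop1.png

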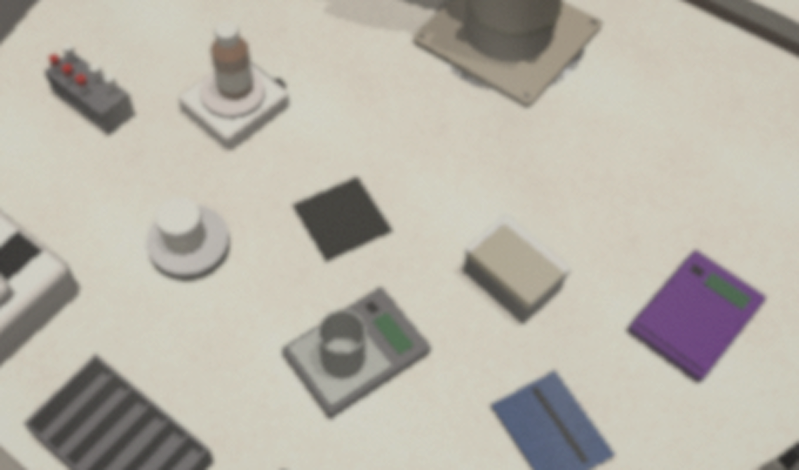

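View pics/crop2.png

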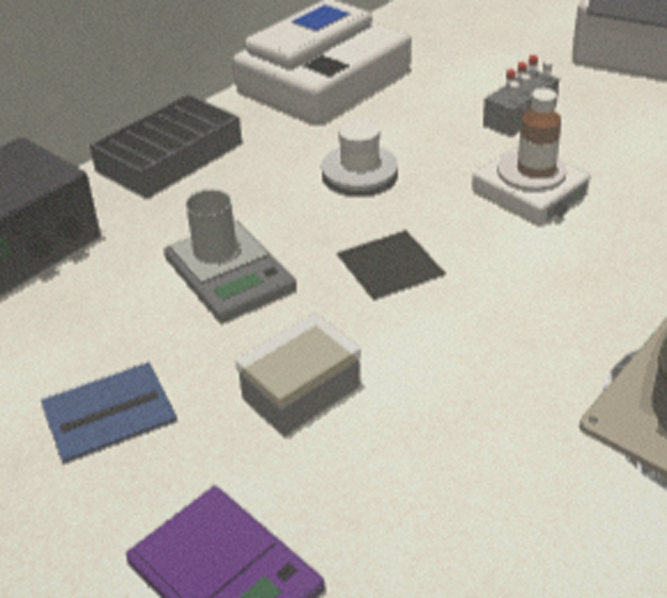

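The crops confirm it: the grey balance carries the beaker, and the purple one stands empty. Next I'll measure the centres from both views.

```bash
cat >> h.py <<'E'
from scipy.optimize import least_squares
def hull(c,m,z,R=None,t=None):
    n,l,s,_=cv2.connectedComponentsWithStats(m.astype(np.uint8));k=1+np.argmax(s[1:,4])
    v,u=np.where(l==k);h=cv2.convexHull(ray(c,np.c_[u,v],z,R,t).astype(np.float32))[:,0]
    return h
def circ(h,r):
    h=np.array(h);p=least_squares(lambda p:np.hypot(*(h-p[:2]).T)-p[2],[*h.mean(0),r],loss='soft_l1',f_scale=.002).x
    return p.round(4)
def rect(h):
    (a,b),s,an=cv2.minAreaRect((h*1000).astype(np.float32));return np.round([a/1000,b/1000,s[0]/1000,s[1]/1000,an],4)
E
python3 - <<'E'
from h import *
for n in("scene","side"):
    c=pickle.load(open(n+".pkl","rb"));w=world(c);c0=c["color"].astype(int);hsv=cv2.cvtColor(c["color"],cv2.COLOR_RGB2HSV).astype(int)
    X,Y,Z=w[...,0],w[...,1],w[...,2]
    near=lambda x,y,r:np.hypot(X-x,Y-y)<r
    print(n)
    print(" jar top",circ(hull(c,near(.635,-.123,.1)&(Z>.07),.08),.031))
    print(" cold",circ(hull(c,near(.635,-.123,.09)&(Z>.012)&(Z<.031),.022),.058))
    print(" mat",rect(hull(c,near(.468,.023,.1)&(hsv[...,2]<90)&(Z<.02),.005)))
    print(" beaker top",circ(hull(c,near(.63,.16,.1)&(Z>.1),.108),.03))
    m=near(.63,.16,.12)&(Z>.009)&(Z<.035);print(" bal housing",rect(hull(c,m,.02)))
    print(" cap",circ(hull(c,near(.395,-.254,.08)&(Z>.16),.17),.017))
    print(" plate",circ(hull(c,near(.395,-.254,.08)&(Z>.0405)&(Z<.056),.046),.05))
    print(" stirhouse",rect(hull(c,near(.395,-.254,.1)&(Z>.02)&(Z<.06),.036)))
    print(" tip",rect(hull(c,near(.388,.266,.1)&(Z>.055),.065)), "rack",rect(hull(c,near(.52,-.44,.12)&(Z>.02),.05)))
E
```

```text
scene
 jar top [ 0.6359 -0.1252  0.0316]
 cold [ 0.6329 -0.1223  0.058 ]
 mat [4.61100e-01 1.77000e-02 1.06100e-01 1.06700e-01 6.68195e+01]
 beaker top [0.6418 0.1654 0.0291]
 bal housing [ 0.617   0.1685  0.1168  0.1662 73.8787]
 cap [ 0.3988 -0.2414  0.0181]
 plate [ 0.4056 -0.2419  0.0504]
 stirhouse [ 0.4029 -0.2388  0.1266  0.1441 83.9036]
 tip [ 0.3968  0.2675  0.1191  0.0865 81.156 ] rack [ 5.35700e-01 -4.26100e-01  1.80200e-01  7.50000e-02  8.72033e+01]
side
 jar top [ 0.6273 -0.1198  0.0333]
 cold [ 0.6244 -0.1162  0.059 ]
 mat [4.56600e-01 2.04000e-02 1.07800e-01 1.08200e-01 6.68989e+01]
 beaker top [0.6368 0.1703 0.0309]
 bal housing [ 0.6088  0.1733  0.118   0.1773 73.9587]
 cap [ 0.3909 -0.2349  0.0191]
 plate [ 0.4001 -0.2387  0.0496]
 stirhouse [ 0.3885 -0.2308  0.1384  0.1514 83.6272]
 tip [ 0.3873  0.2719  0.1212  0.0894 81.0941] rack [ 0.5373 -0.4272  0.2218  0.1056 88.52  ]
```

```bash
cat >> h.py <<'E'
from scipy.spatial.transform import Rotation as Ro
def delta(o,*tg):
    R=Ro.from_quat(o["ee_rot"]).as_matrix()
    for p in tg: print(p,(R.T@(np.array(p)-o["position"])).round(4))
def wrist(name=None):
    from workcell import get_obs,camera
    o=get_obs();c=camera("wrist");T=c["tool_from_camera"];Rt=Ro.from_quat(o["ee_rot"]).as_matrix()
    Rwc=Rt@T[:3,:3];twc=Rt@T[:3,3]+o["position"];c["R"]=Rwc.T;c["t"]=-Rwc.T@twc
    if name: cv2.imwrite(name,c["color"][:,:,::-1]);pickle.dump(c,open("wrist.pkl","wb"))
    return o,c
E
python3 - <<'E'
from h import *
o,c=wrist()
print(c["tool_from_camera"].round(3),c["fx"])
delta(o,(.143,-.608,.36),(.37,-.24,.40),(.60,-.12,.36))
E
```

```text
[[ 0.    -0.963 -0.27   0.069]
 [ 1.     0.    -0.    -0.   ]
 [ 0.    -0.27   0.963 -0.131]
 [ 0.     0.     0.     1.   ]] 335.0598923536061
(0.143, -0.608, 0.36) [ 1.000e-04 -2.000e-04 -1.184e-01]
(0.37, -0.24, 0.4) [ 0.3053 -0.3066 -0.158 ]
(0.6, -0.12, 0.36) [ 0.5566 -0.3707 -0.118 ]
```

Call:
move_arm([
  {"delta_pos":[0,0,-0.06],"turn":[0,0,0],"fingers":0},
  {"delta_pos":[0.05,-0.035,-0.09],"turn":[0,0,0],"fingers":0},
  {"delta_pos":[0.1,-0.07,-0.12],"turn":[0,0,0],"fingers":0},
  {"delta_pos":[0.15,-0.105,-0.12],"turn":[0,0,0],"fingers":0},
  {"delta_pos":[0.2,-0.14,-0.12],"turn":[0,0,0],"fingers":0},
  {"delta_pos":[0.25,-0.175,-0.12],"turn":[0,0,0],"fingers":0},
  {"delta_pos":[0.3,-0.21,-0.12],"turn":[0,0,0],"fingers":0},
  {"delta_pos":[0.35,-0.245,-0.12],"turn":[0,0,0],"fingers":0},
  {"delta_pos":[0.4,-0.28,-0.12],"turn":[0,0,0],"fingers":0},
  {"delta_pos":[0.45,-0.315,-0.12],"turn":[0,0,0],"fingers":0},
  {"delta_pos":[0.5,-0.35,-0.12],"turn":[0,0,0],"fingers":0},
  {"delta_pos":[0.5,-0.35,-0.12],"turn":[0,0,0],"fingers":0},
], force=40)

```text
clock: 1.65
position: [0.5517, -0.148, 0.3615]
ee_rot: [0.993, 0.119, -0.0, -0.001]
ft_force: [0.1, -0.5, 0.2]
grip_width: 1.003
grasp_force: 0.0
```

Run:
```python
from h import *
o,c=wrist("pics/w1.png");print(o["clock"],o["position"],o["ee_rot"],o["joint_pos"].round(2))
```

```text
1.65 [ 0.55170707 -0.147966    0.36150316] [ 9.92860324e-01  1.19274463e-01 -2.02550061e-05 -1.40648917e-03] [ 0.63  0.22 -0.53  1.38  0.11  1.57 -1.23]
```

View pics/w1.png

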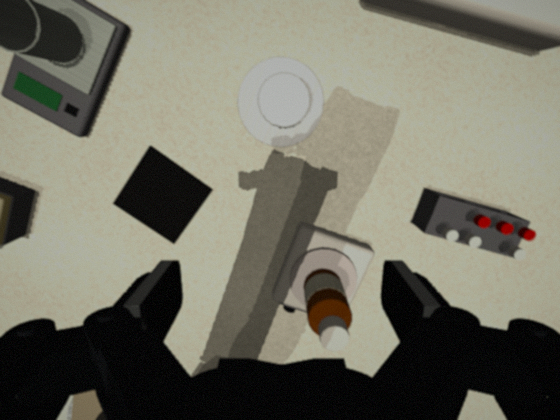

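The wrist view shows the cold plate and jar at (282,102), the mat at (163,195), the stirrer and bottle at (322,280), the balance with the beaker at the upper left edge, and the rack at (475,222). I'll measure from this one.

```bash
cat > m.py <<'E'
from h import *
def meas(c):
    w=world(c);hsv=cv2.cvtColor(c["color"],cv2.COLOR_RGB2HSV).astype(int);X,Y,Z=w[...,0],w[...,1],w[...,2]
    near=lambda x,y,r:(np.hypot(X-x,Y-y)<r)&(c["range_z"]>0)
    def t(n,f):
        try: print(n,f())
        except Exception as e: print(n,"-")
    t("jar top",lambda:circ(hull(c,near(.63,-.12,.06)&(Z>.068)&(Z<.095),.08),.031))
    t("cold",lambda:circ(hull(c,near(.63,-.12,.08)&(Z>.013)&(Z<.031),.022),.058))
    t("mat",lambda:rect(hull(c,near(.459,.019,.1)&(hsv[...,2]<60)&(Z<.03),.005)))
    t("plate",lambda:circ(hull(c,near(.40,-.24,.065)&(Z>.0405)&(Z<.056),.046),.05))
    t("stirhouse",lambda:rect(hull(c,near(.40,-.24,.1)&(Z>.02)&(Z<.06),.036)))
    t("cap",lambda:circ(hull(c,near(.395,-.24,.05)&(Z>.16)&(Z<.19),.17),.017))
    t("beaker",lambda:circ(hull(c,near(.638,.168,.06)&(Z>.1)&(Z<.13),.108),.03))
    t("housing",lambda:rect(hull(c,near(.615,.17,.13)&(Z>.009)&(Z<.035),.02)))
E
python3 - <<'E'
from m import *
from workcell import get_obs
meas(pickle.load(open("wrist.pkl","rb")))
o=get_obs();delta(o,(.632,-.122,.20))
E
```

```text
jar top [ 0.6334 -0.1291  0.0305]
cold [ 0.6309 -0.1253  0.0574]
mat [4.59600e-01 1.46000e-02 1.06500e-01 1.07100e-01 6.68119e+01]
plate [ 0.4041 -0.2456  0.0495]
stirhouse [ 0.4009 -0.2436  0.1198  0.1435 83.7494]
cap [ 0.399  -0.2447  0.0183]
beaker [0.6396 0.1584 0.0284]
housing [ 0.6136  0.1627  0.1194  0.1639 73.8233]
(0.632, -0.122, 0.2) [ 0.0861 -0.0091  0.1616]
```

Call:
move_arm([
  {"delta_pos":[0.04,-0.001,0.04],"turn":[0,0,0],"fingers":0},
  {"delta_pos":[0.086,-0.002,0.08],"turn":[0,0,0],"fingers":0},
  {"delta_pos":[0.086,-0.002,0.13],"turn":[0,0,0],"fingers":0},
  {"delta_pos":[0.086,-0.002,0.18],"turn":[0,0,0],"fingers":0},
  {"delta_pos":[0.086,-0.002,0.18],"turn":[0,0,0],"fingers":0},
  {"delta_pos":[0.086,-0.002,0.18],"turn":[0,0,0],"fingers":0},
])

```text
clock: 2.45
position: [0.6335, -0.1328, 0.1847]
ee_rot: [0.993, 0.114, 0.001, 0.001]
ft_force: [-0.5, -0.6, 0.3]
grip_width: 0.997
grasp_force: 0.0
```

Run:
```python
from m import *
o,c=wrist("pics/w2.png");print(o["position"],o["ee_rot"])
meas(c);delta(o,(.6335,-.129,.06))
```

```text
[ 0.63353731 -0.13281266  0.18473047] [9.93426389e-01 1.14465650e-01 1.12686056e-03 5.95920954e-04]
jar top [ 0.6349 -0.1289  0.0307]
cold [ 0.6314 -0.1253  0.0574]
mat [4.73600e-01 3.72000e-02 5.75000e-02 1.04100e-01 6.64809e+01]
plate -
stirhouse [ 4.82600e-01 -1.99700e-01  7.90000e-03  2.49000e-02  1.90211e+01]
cap -
beaker -
housing [0.6251 0.0983 0.1269 0.0341 0.4828]
(0.6335, -0.129, 0.06) [ 0.0006 -0.0039  0.1247]
```

View pics/w2.png

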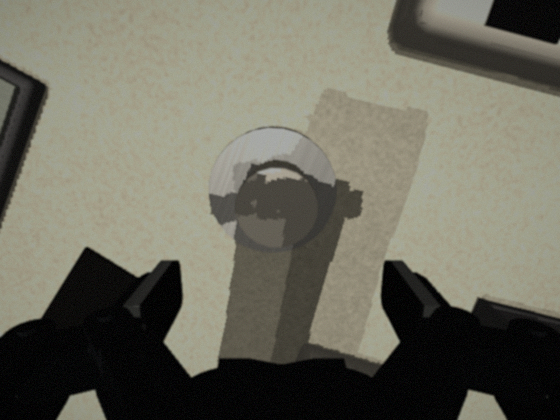

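The view shows the jar at (277,207), centred between the fingers. Next I descend and grip.

Call:
move_arm([
  {"delta_pos":[0.001,-0.004,0.03],"turn":[0,0,0],"fingers":0},
  {"delta_pos":[0.001,-0.004,0.06],"turn":[0,0,0],"fingers":0},
  {"delta_pos":[0.001,-0.004,0.09],"turn":[0,0,0],"fingers":0},
  {"delta_pos":[0.001,-0.004,0.11],"turn":[0,0,0],"fingers":0},
  {"delta_pos":[0.001,-0.004,0.124],"turn":[0,0,0],"fingers":0},
  {"delta_pos":[0.001,-0.004,0.124],"turn":[0,0,0],"fingers":0},
  {"delta_pos":[0.001,-0.004,0.124],"turn":[0,0,0],"fingers":0.4},
  {"delta_pos":[0.001,-0.004,0.124],"turn":[0,0,0],"fingers":0.5},
  {"delta_pos":[0.001,-0.004,0.124],"turn":[0,0,0],"fingers":0.6},
  {"delta_pos":[0.001,-0.004,0.124],"turn":[0,0,0],"fingers":0.6},
], force=40)

```text
clock: 3.75
position: [0.634, -0.1277, 0.0598]
ee_rot: [0.993, 0.115, 0.001, 0.0]
ft_force: [-0.2, 0.3, 6.6]
grip_width: 0.71
grasp_force: 43.9
```

Call:
move_arm([
  {"delta_pos":[0,0,-0.02],"turn":[0,0,0],"fingers":0.6},
  {"delta_pos":[0,0,-0.05],"turn":[0,0,0],"fingers":0.6},
  {"delta_pos":[-0.01,-0.013,-0.07],"turn":[0,0,0],"fingers":0.6},
  {"delta_pos":[-0.035,-0.045,-0.07],"turn":[0,0,0],"fingers":0.6},
  {"delta_pos":[-0.065,-0.085,-0.07],"turn":[0,0,0],"fingers":0.6},
  {"delta_pos":[-0.095,-0.125,-0.07],"turn":[0,0,0],"fingers":0.6},
  {"delta_pos":[-0.12,-0.156,-0.07],"turn":[0,0,0],"fingers":0.6},
  {"delta_pos":[-0.134,-0.174,-0.06],"turn":[0,0,0],"fingers":0.6},
  {"delta_pos":[-0.138,-0.179,-0.04],"turn":[0,0,0],"fingers":0.6},
  {"delta_pos":[-0.138,-0.179,-0.02],"turn":[0,0,0],"fingers":0.6},
  {"delta_pos":[-0.138,-0.179,-0.01],"turn":[0,0,0],"fingers":0.6},
  {"delta_pos":[-0.138,-0.179,-0.01],"turn":[0,0,0],"fingers":0.6},
])

```text
clock: 5.25
position: [0.4576, 0.0151, 0.0684]
ee_rot: [0.993, 0.115, -0.0, -0.0]
ft_force: [-0.1, 0.3, -2.2]
grip_width: 0.712
grasp_force: 44.0
```

Run:
```python
from h import *
from workcell import get_obs
o=get_obs();print(o["position"],o["ee_rot"],o["ft_force"],o["grip_width"]);delta(o,(.459,.0146,.044))
```

```text
[0.45761806 0.01511365 0.06844602] [ 9.93345135e-01  1.15175375e-01 -2.72475181e-04 -4.04990745e-05] [-0.08867042  0.33322004 -2.22376181] 0.7122473246431408
(0.459, 0.0146, 0.044) [0.0012 0.0008 0.0244]
```

Call:
move_arm([
  {"delta_pos":[0.001,0.001,0.01],"turn":[0,0,0],"fingers":0.6},
  {"delta_pos":[0.001,0.001,0.018],"turn":[0,0,0],"fingers":0.6},
  {"delta_pos":[0.001,0.001,0.022],"turn":[0,0,0],"fingers":0.6},
  {"delta_pos":[0.001,0.001,0.024],"turn":[0,0,0],"fingers":0.6},
  {"delta_pos":[0.001,0.001,0.024],"turn":[0,0,0],"fingers":0.6},
])

```text
clock: 5.88
position: [0.4589, 0.0144, 0.0443]
ee_rot: [0.993, 0.115, -0.0, 0.0]
ft_force: [0.3, 0.3, -3.2]
grip_width: 0.718
grasp_force: 44.0
```

Not touching yet, so I'll go a little lower.

Call:
move_arm([
  {"delta_pos":[0,0,0.0015],"turn":[0,0,0],"fingers":0.6},
  {"delta_pos":[0,0,0.0015],"turn":[0,0,0],"fingers":0.6},
])

```text
clock: 6.12
position: [0.459, 0.0143, 0.0429]
ee_rot: [0.993, 0.115, 0.0, 0.0]
ft_force: [-0.3, 0.3, -1.8]
grip_width: 0.717
grasp_force: 44.1
```

Call:
move_arm([
  {"delta_pos":[0,0,0.0015],"turn":[0,0,0],"fingers":0.6},
  {"delta_pos":[0,0,0.0015],"turn":[0,0,0],"fingers":0.6},
])

```text
clock: 6.38
position: [0.4591, 0.0143, 0.0427]
ee_rot: [0.993, 0.115, -0.0, 0.001]
ft_force: [-10.1, -0.1, 21.5]
grip_width: 0.712
grasp_force: 46.3
```

Call:
move_arm([
  {"delta_pos":[0,0,-0.001],"turn":[0,0,0],"fingers":0.2},
  {"delta_pos":[0,0,-0.001],"turn":[0,0,0],"fingers":0},
  {"delta_pos":[0,0,-0.001],"turn":[0,0,0],"fingers":0},
  {"delta_pos":[0,0,-0.02],"turn":[0,0,0],"fingers":0},
  {"delta_pos":[0,0,-0.06],"turn":[0,0,0],"fingers":0},
  {"delta_pos":[0,0,-0.11],"turn":[0,0,0],"fingers":0},
  {"delta_pos":[0,0,-0.17],"turn":[0,0,0],"fingers":0},
  {"delta_pos":[-0.02,0.04,-0.21],"turn":[0,0,0],"fingers":0},
  {"delta_pos":[-0.045,0.09,-0.24],"turn":[0,0,0],"fingers":0},
  {"delta_pos":[-0.07,0.14,-0.26],"turn":[0,0,0],"fingers":0},
  {"delta_pos":[-0.09,0.19,-0.26],"turn":[0,0,0],"fingers":0},
  {"delta_pos":[-0.11,0.235,-0.26],"turn":[0,0,0],"fingers":0},
])

```text
clock: 7.88
position: [0.405, -0.2416, 0.3015]
ee_rot: [0.993, 0.115, 0.0, 0.0]
ft_force: [0.9, -0.3, -0.2]
grip_width: 1.002
grasp_force: 0.0
```

Call:
move_arm([
  {"delta_pos":[0,0,0],"turn":[0,0,0],"fingers":0},
  {"delta_pos":[0,0,0],"turn":[0,0,0],"fingers":0},
])

```text
clock: 8.12
position: [0.4058, -0.2388, 0.3011]
ee_rot: [0.993, 0.115, -0.0, -0.0]
ft_force: [-0.7, 0.9, 0.1]
grip_width: 1.0
grasp_force: 0.0
```

Run:
```python
from m import *
o,c=wrist("pics/w3.png");print(o["position"],o["ee_rot"],o["joint_pos"].round(2))
meas(c)
w=world(c);X,Y,Z=w[...,0],w[...,1],w[...,2]
print("jar on mat",circ(hull(c,(np.hypot(X-.459,Y-.0146)<.06)&(Z>.05),.063),.031))
```

```text
[ 0.40583    -0.23884258  0.30111906] [ 9.93319391e-01  1.15397176e-01 -2.20347935e-05 -2.81555873e-04] [ 0.81 -0.02 -0.36  1.74 -0.01  1.42 -0.9 ]
jar top -
cold [-132.2462  -29.734   136.0771]
mat [4.59000e-01 1.47000e-02 1.08400e-01 1.07800e-01 6.68456e+01]
plate [ 0.4028 -0.2462  0.0493]
stirhouse [ 0.3973 -0.2453  0.1181  0.1403 83.7461]
cap [ 0.3967 -0.2462  0.017 ]
beaker -
housing -
jar on mat [0.4587 0.01   0.0324]
```

View pics/w3.png

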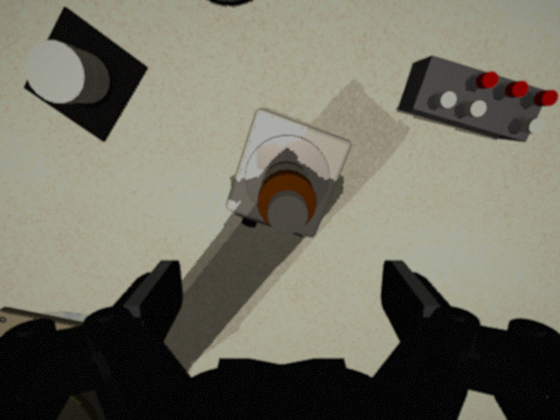

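The view shows the bottle cap at (290,210) on the stirrer, the jar standing well inside the mat, and the rack clear of the fingers. I'll descend on the bottle in two stages.

Call:
move_arm([
  {"delta_pos":[-0.0105,0.005,0.03],"turn":[0,0,0],"fingers":0},
  {"delta_pos":[-0.0105,0.005,0.06],"turn":[0,0,0],"fingers":0},
  {"delta_pos":[-0.0105,0.005,0.06],"turn":[0,0,0],"fingers":0},
])

```text
clock: 8.55
position: [0.396, -0.2452, 0.2399]
ee_rot: [0.993, 0.116, -0.001, -0.001]
ft_force: [0.3, 0.3, 1.5]
grip_width: 0.998
grasp_force: 0.0
```

Run:
```python
from m import *
o,c=wrist();print(o["position"],o["ee_rot"])
meas(c);delta(o,(.3968,-.2462,.116))
```

```text
[ 0.39595112 -0.24523057  0.23988012] [ 0.99323078  0.11614594 -0.00127877 -0.00104828]
jar top -
cold -
mat [4.59500e-01 1.45000e-02 1.09500e-01 1.08500e-01 6.68696e+01]
plate [ 0.4028 -0.2462  0.0493]
stirhouse [ 0.3975 -0.2454  0.1177  0.1396 83.7358]
cap [ 0.3969 -0.2462  0.0171]
beaker -
housing -
(0.3968, -0.2462, 0.116) [0.0009 0.0014 0.1239]
```

Call:
move_arm([
  {"delta_pos":[0.0005,0.001,0.03],"turn":[0,0,0],"fingers":0},
  {"delta_pos":[0.0005,0.001,0.06],"turn":[0,0,0],"fingers":0},
  {"delta_pos":[0.0005,0.001,0.09],"turn":[0,0,0],"fingers":0},
  {"delta_pos":[0.0005,0.001,0.11],"turn":[0,0,0],"fingers":0},
  {"delta_pos":[0.0005,0.001,0.124],"turn":[0,0,0],"fingers":0},
  {"delta_pos":[0.0005,0.001,0.124],"turn":[0,0,0],"fingers":0},
  {"delta_pos":[0.0005,0.001,0.124],"turn":[0,0,0],"fingers":0.4},
  {"delta_pos":[0.0005,0.001,0.124],"turn":[0,0,0],"fingers":0.5},
  {"delta_pos":[0.0005,0.001,0.124],"turn":[0,0,0],"fingers":0.65},
  {"delta_pos":[0.0005,0.001,0.124],"turn":[0,0,0],"fingers":0.65},
], force=40)

```text
clock: 9.85
position: [0.398, -0.2477, 0.1186]
ee_rot: [0.993, 0.115, 0.001, 0.001]
ft_force: [-1.6, 2.9, 6.8]
grip_width: 0.648
grasp_force: 41.3
```

Call:
move_arm([
  {"delta_pos":[0,0,-0.01],"turn":[0,0,0],"fingers":0.65},
  {"delta_pos":[0,0,-0.03],"turn":[0,0,0],"fingers":0.65},
  {"delta_pos":[0,0,-0.06],"turn":[0,0,0],"fingers":0.65},
  {"delta_pos":[0,0,-0.06],"turn":[0,0,0],"fingers":0.65},
  {"delta_pos":[0,0,-0.06],"turn":[0,0,0],"fingers":0.65},
])

```text
clock: 10.48
position: [0.3968, -0.2476, 0.1767]
ee_rot: [0.993, 0.115, -0.0, -0.0]
ft_force: [0.7, -0.4, -2.8]
grip_width: 0.636
grasp_force: 43.2
```

Run:
```python
from h import *
from workcell import get_obs,camera
o=get_obs();print(o["position"],o["ee_rot"]);delta(o,(.6313,-.1253,.176),(.6313,-.1253,.094))
c=camera("side")
cv2.imwrite("pics/s1.png",cv2.resize(c["color"][90:290,220:420,::-1],None,fx=2.5,fy=2.5))
```

```text
[ 0.39678444 -0.24763325  0.17669384] [ 9.93357905e-01  1.15065042e-01 -3.08816814e-04 -1.12588847e-04]
(0.6313, -0.1253, 0.176) [ 0.2563 -0.0655  0.0006]
(0.6313, -0.1253, 0.094) [ 0.2563 -0.0655  0.0826]
```

View pics/s1.png

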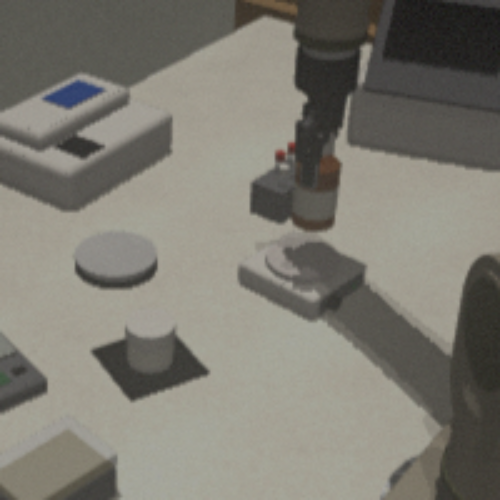

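The bottle hangs upright at (315,190) in the crop, the cold plate is empty at (115,258), and the jar stands on the mat at (150,345).

Call:
move_arm([
  {"delta_pos":[0.015,-0.004,0],"turn":[0,0,0],"fingers":0.65},
  {"delta_pos":[0.05,-0.013,0],"turn":[0,0,0],"fingers":0.65},
  {"delta_pos":[0.09,-0.023,0],"turn":[0,0,0],"fingers":0.65},
  {"delta_pos":[0.13,-0.033,0],"turn":[0,0,0],"fingers":0.65},
  {"delta_pos":[0.17,-0.043,0],"turn":[0,0,0],"fingers":0.65},
  {"delta_pos":[0.21,-0.053,0],"turn":[0,0,0],"fingers":0.65},
  {"delta_pos":[0.24,-0.062,0.01],"turn":[0,0,0],"fingers":0.65},
  {"delta_pos":[0.256,-0.0655,0.03],"turn":[0,0,0],"fingers":0.65},
  {"delta_pos":[0.256,-0.0655,0.05],"turn":[0,0,0],"fingers":0.65},
  {"delta_pos":[0.256,-0.0655,0.06],"turn":[0,0,0],"fingers":0.65},
  {"delta_pos":[0.256,-0.0655,0.06],"turn":[0,0,0],"fingers":0.65},
])

```text
clock: 11.9
position: [0.6305, -0.126, 0.1164]
ee_rot: [0.993, 0.115, -0.001, -0.0]
ft_force: [0.7, -0.3, -2.2]
grip_width: 0.636
grasp_force: 43.1
```

Run:
```python
from m import *
o,c=wrist("pics/w4.png");print(o["position"],o["ee_rot"],o["ft_force"])
meas(c);delta(o,(.6313,-.1253,.094))
```

```text
[ 0.63050377 -0.12602164  0.11643658] [ 9.93405335e-01  1.14651944e-01 -8.76047348e-04 -7.41233895e-05] [ 0.65111828 -0.34583739 -2.20693484]
jar top [ 0.6321 -0.1244  0.0266]
cold [ 0.6317 -0.1252  0.0573]
mat [4.85200e-01 5.67000e-02 3.86000e-02 1.15000e-01 4.95548e+01]
plate -
stirhouse -
cap -
beaker -
housing -
(0.6313, -0.1253, 0.094) [ 0.001  -0.0005  0.0224]
```

View pics/w4.png

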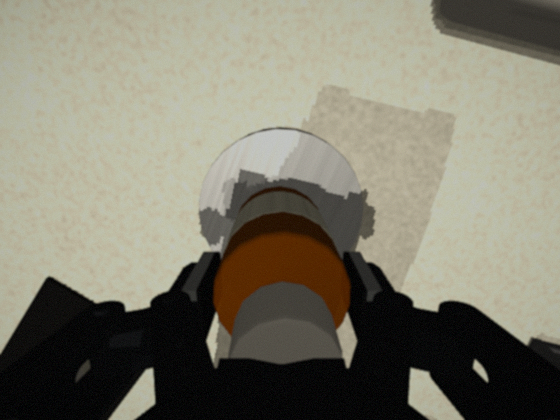

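The bottle at (283,280) hangs centred over the cold plate at (281,200). I'll lower it.

Call:
move_arm([
  {"delta_pos":[0.001,0,0.008],"turn":[0,0,0],"fingers":0.65},
  {"delta_pos":[0.001,0,0.015],"turn":[0,0,0],"fingers":0.65},
  {"delta_pos":[0.001,0,0.019],"turn":[0,0,0],"fingers":0.65},
  {"delta_pos":[0.001,0,0.021],"turn":[0,0,0],"fingers":0.65},
  {"delta_pos":[0.001,0,0.021],"turn":[0,0,0],"fingers":0.65},
])

```text
clock: 12.58
position: [0.6324, -0.1251, 0.0962]
ee_rot: [0.993, 0.115, -0.0, -0.0]
ft_force: [-0.3, 0.4, -2.2]
grip_width: 0.645
grasp_force: 43.2
```

Call:
move_arm([
  {"delta_pos":[0,0,0.0015],"turn":[0,0,0],"fingers":0.65},
  {"delta_pos":[0,0,0.0015],"turn":[0,0,0],"fingers":0.65},
])

```text
clock: 12.82
position: [0.6325, -0.1252, 0.095]
ee_rot: [0.993, 0.115, 0.0, 0.0]
ft_force: [-0.3, -0.1, -2.5]
grip_width: 0.64
grasp_force: 43.1
```

Call:
move_arm([
  {"delta_pos":[0,0,0.0015],"turn":[0,0,0],"fingers":0.65},
  {"delta_pos":[0,0,0.0015],"turn":[0,0,0],"fingers":0.65},
])

```text
clock: 13.08
position: [0.6332, -0.125, 0.0948]
ee_rot: [0.993, 0.115, 0.001, 0.0]
ft_force: [-2.2, 1.0, 5.6]
grip_width: 0.638
grasp_force: 43.9
```

Call:
move_arm([
  {"delta_pos":[0,0,0.001],"turn":[0,0,0],"fingers":0.65},
  {"delta_pos":[0,0,0.001],"turn":[0,0,0],"fingers":0.65},
])

```text
clock: 13.32
position: [0.6335, -0.1249, 0.0948]
ee_rot: [0.993, 0.115, 0.001, 0.0]
ft_force: [-4.6, 0.8, 12.5]
grip_width: 0.639
grasp_force: 44.5
```

Call:
move_arm([
  {"delta_pos":[0,0,-0.001],"turn":[0,0,0],"fingers":0.3},
  {"delta_pos":[0,0,-0.001],"turn":[0,0,0],"fingers":0},
  {"delta_pos":[0,0,-0.001],"turn":[0,0,0],"fingers":0},
  {"delta_pos":[0,0,-0.02],"turn":[0,0,0],"fingers":0},
  {"delta_pos":[0,0,-0.06],"turn":[0,0,0],"fingers":0},
  {"delta_pos":[0,0,-0.11],"turn":[0,0,0],"fingers":0},
  {"delta_pos":[0,0,-0.16],"turn":[0,0,0],"fingers":0},
  {"delta_pos":[0.01,-0.04,-0.18],"turn":[0,0,0],"fingers":0},
  {"delta_pos":[0.02,-0.09,-0.18],"turn":[0,0,0],"fingers":0},
  {"delta_pos":[0.035,-0.14,-0.18],"turn":[0,0,0],"fingers":0},
  {"delta_pos":[0.05,-0.19,-0.18],"turn":[0,0,0],"fingers":0},
  {"delta_pos":[0.065,-0.24,-0.18],"turn":[0,0,0],"fingers":0},
])

```text
clock: 14.82
position: [0.6408, 0.1249, 0.274]
ee_rot: [0.993, 0.115, 0.001, 0.0]
ft_force: [0.1, 0.3, -0.5]
grip_width: 1.002
grasp_force: 0.0
```

Call:
move_arm([
  {"delta_pos":[0.005,-0.03,0.02],"turn":[0,0,0],"fingers":0},
  {"delta_pos":[0.005,-0.03,0.04],"turn":[0,0,0],"fingers":0},
  {"delta_pos":[0.005,-0.03,0.04],"turn":[0,0,0],"fingers":0},
])

```text
clock: 15.2
position: [0.6384, 0.1523, 0.2313]
ee_rot: [0.993, 0.115, -0.001, 0.001]
ft_force: [0.2, -0.5, 1.0]
grip_width: 1.003
grasp_force: 0.0
```

Run:
```python
from m import *
o,c=wrist("pics/w5.png");print(o["position"],o["ee_rot"],o["joint_pos"].round(2))
meas(c);delta(o,(.6396,.1584,.11))
w=world(c);X,Y,Z=w[...,0],w[...,1],w[...,2]
print("bottle",circ(hull(c,(np.hypot(X-.632,Y+.125)<.06)&(Z>.135)&(Z<.16),.146),.017))
```

```text
[0.63838155 0.1522892  0.23133057] [ 9.93394129e-01  1.14745388e-01 -1.10419710e-03  6.16987931e-04] [ 0.1   0.47 -0.56  1.36  0.25  1.39 -1.8 ]
jar top [ 0.6331 -0.1173  0.0308]
cold [ 0.6318 -0.12    0.0573]
mat [4.60700e-01 2.03000e-02 1.04500e-01 1.11900e-01 6.67015e+01]
plate -
stirhouse [ 0.42   -0.1748  0.0155  0.0173 13.1532]
cap -
beaker [0.6409 0.1645 0.0294]
housing [ 0.615   0.1663  0.1139  0.1637 73.8808]
(0.6396, 0.1584, 0.11) [ 0.0029 -0.0058  0.1213]Traceback (most recent call last):
  File "<stdin>", line 5, in <module>
  File "h.py", line 15, in hull
    n,l,s,_=cv2.connectedComponentsWithStats(m.astype(np.uint8));k=1+np.argmax(s[1:,4])
                                                                     ~~~~~~~~~^^^^^^^^^
    return _wrapfunc(a, 'argmax', axis=axis, out=out, **kwds)
    return bound(*args, **kwds)
ValueError: attempt to get argmax of an empty sequence
```

View pics/w5.png

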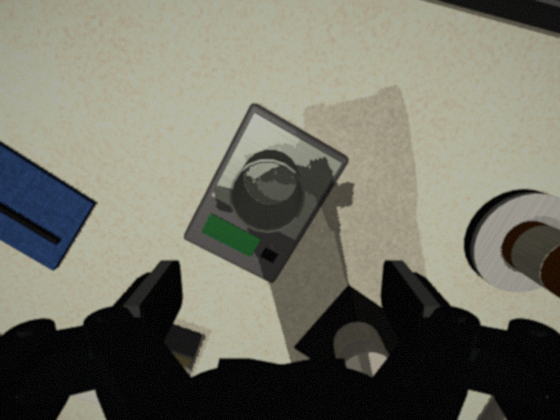

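The view shows the beaker at (268,185) on the grey balance pan. The notebook at (45,210) and the tip box at (185,345) are out of the way. The bottle stands on the cold plate at (525,240). I'll move over the beaker and check once more.

Call:
move_arm([
  {"delta_pos":[0.005,-0.011,0.03],"turn":[0,0,0],"fingers":0},
  {"delta_pos":[0.005,-0.011,0.06],"turn":[0,0,0],"fingers":0},
  {"delta_pos":[0.005,-0.011,0.06],"turn":[0,0,0],"fingers":0},
])

```text
clock: 15.62
position: [0.6408, 0.1636, 0.1713]
ee_rot: [0.993, 0.114, -0.001, 0.001]
ft_force: [0.3, -0.3, 0.5]
grip_width: 1.001
grasp_force: 0.0
```

Run:
```python
from m import *
o,c=wrist();print(o["position"],o["ee_rot"])
meas(c);delta(o,(.641,.1645,.07))
w=world(c);m=(w[...,2]>.1)&(w[...,2]<.12)&(np.hypot(w[...,0]-.64,w[...,1]-.164)<.06);v,u=np.where(m);print(u.mean(),v.mean())
```

```text
[0.64079656 0.16359238 0.17130043] [ 9.93459738e-01  1.14173611e-01 -1.34720814e-03  5.65297292e-04]
jar top -
cold [ 0.6331 -0.1197  0.0581]
mat [4.95400e-01 4.73000e-02 6.73000e-02 6.96000e-02 7.27728e+01]
plate -
stirhouse -
cap -
beaker [0.6412 0.1645 0.0295]
housing [ 0.6151  0.1665  0.1136  0.1637 73.8743]
(0.641, 0.1645, 0.07) [ 0.0007 -0.0009  0.1013]
279.82593659942364 233.32046109510085
```

Call:
move_arm([
  {"delta_pos":[0.0005,-0.001,0.03],"turn":[0,0,0],"fingers":0},
  {"delta_pos":[0.0005,-0.001,0.06],"turn":[0,0,0],"fingers":0},
  {"delta_pos":[0.0005,-0.001,0.09],"turn":[0,0,0],"fingers":0},
  {"delta_pos":[0.0005,-0.001,0.101],"turn":[0,0,0],"fingers":0},
  {"delta_pos":[0.0005,-0.001,0.101],"turn":[0,0,0],"fingers":0},
  {"delta_pos":[0.0005,-0.001,0.101],"turn":[0,0,0],"fingers":0.4},
  {"delta_pos":[0.0005,-0.001,0.101],"turn":[0,0,0],"fingers":0.5},
  {"delta_pos":[0.0005,-0.001,0.101],"turn":[0,0,0],"fingers":0.65},
  {"delta_pos":[0.0005,-0.001,0.101],"turn":[0,0,0],"fingers":0.65},
], force=35)

```text
clock: 16.8
position: [0.6425, 0.1668, 0.0733]
ee_rot: [0.993, 0.115, 0.001, -0.0]
ft_force: [-0.9, -1.0, 5.7]
grip_width: 0.672
grasp_force: 37.7
```

Call:
move_arm([
  {"delta_pos":[0,0,-0.01],"turn":[0,0,0],"fingers":0.65},
  {"delta_pos":[0,0,-0.04],"turn":[0,0,0],"fingers":0.65},
  {"delta_pos":[0,0,-0.08],"turn":[0,0,0],"fingers":0.65},
  {"delta_pos":[0,0,-0.12],"turn":[0,0,0],"fingers":0.65},
  {"delta_pos":[0,0,-0.12],"turn":[0,0,0],"fingers":0.65},
])

```text
clock: 17.42
position: [0.6429, 0.1675, 0.1958]
ee_rot: [0.993, 0.115, 0.003, -0.0]
ft_force: [0.0, 0.0, -1.8]
grip_width: 0.674
grasp_force: 38.1
```

Run:
```python
from m import *
o,c=wrist("pics/w6.png");print(o["position"],o["ee_rot"]);meas(c)
delta(o,(.4028,-.2462,.19))
```

```text
[0.64288593 0.1674851  0.19579635] [ 9.93341269e-01  1.15165226e-01  3.14260846e-03 -4.67950292e-04]
jar top -
cold [ 0.6326 -0.1202  0.0583]
mat [ 4.61000e-01 -3.34000e-02  1.40000e-02  2.41000e-02  6.74862e+01]
plate -
stirhouse -
cap -
beaker -
housing [ 0.6151  0.1665  0.1137  0.1636 73.8654]
(0.4028, -0.2462, 0.19) [-0.3284  0.3478  0.0036]
```

View pics/w6.png

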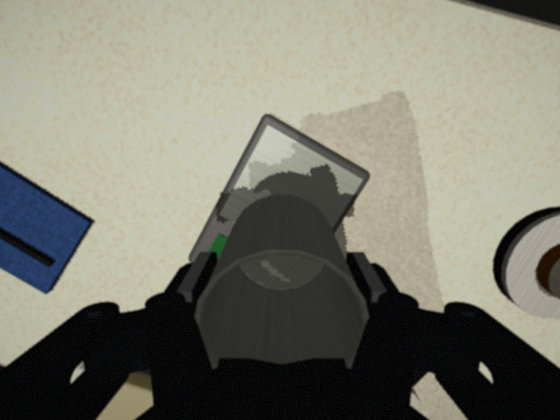

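The beaker hangs level in the jaws at (282,280). I'll carry it over the stirrer.

Call:
move_arm([
  {"delta_pos":[-0.015,0.016,0],"turn":[0,0,0],"fingers":0.65},
  {"delta_pos":[-0.045,0.048,0],"turn":[0,0,0],"fingers":0.65},
  {"delta_pos":[-0.08,0.085,0],"turn":[0,0,0],"fingers":0.65},
  {"delta_pos":[-0.115,0.122,0],"turn":[0,0,0],"fingers":0.65},
  {"delta_pos":[-0.15,0.159,0],"turn":[0,0,0],"fingers":0.65},
  {"delta_pos":[-0.185,0.196,0],"turn":[0,0,0],"fingers":0.65},
  {"delta_pos":[-0.22,0.233,0],"turn":[0,0,0],"fingers":0.65},
  {"delta_pos":[-0.255,0.27,0],"turn":[0,0,0],"fingers":0.65},
  {"delta_pos":[-0.29,0.307,0],"turn":[0,0,0],"fingers":0.65},
  {"delta_pos":[-0.315,0.335,0],"turn":[0,0,0],"fingers":0.65},
  {"delta_pos":[-0.328,0.348,0],"turn":[0,0,0],"fingers":0.65},
  {"delta_pos":[-0.328,0.348,0],"turn":[0,0,0],"fingers":0.65},
])

```text
clock: 18.98
position: [0.4004, -0.2479, 0.1904]
ee_rot: [0.994, 0.114, -0.001, -0.0]
ft_force: [0.2, 0.9, -1.8]
grip_width: 0.673
grasp_force: 38.1
```

Call:
move_arm([
  {"delta_pos":[0,0,0.02],"turn":[0,0,0],"fingers":0.65},
  {"delta_pos":[0,0,0.05],"turn":[0,0,0],"fingers":0.65},
  {"delta_pos":[0,0,0.07],"turn":[0,0,0],"fingers":0.65},
  {"delta_pos":[0,0,0.07],"turn":[0,0,0],"fingers":0.65},
  {"delta_pos":[0,0,0.07],"turn":[0,0,0],"fingers":0.65},
])

```text
clock: 19.6
position: [0.4023, -0.2467, 0.1219]
ee_rot: [0.993, 0.116, 0.0, 0.0]
ft_force: [-0.3, 0.0, -2.4]
grip_width: 0.67
grasp_force: 38.2
```

Run:
```python
from m import *
o,c=wrist("pics/w7.png");print(o["position"],o["ee_rot"],o["ft_force"]);meas(c)
delta(o,(.4028,-.2462,.092))
```

```text
[ 0.40233065 -0.2467447   0.12194355] [9.93298413e-01 1.15577543e-01 2.86319092e-04 1.10055182e-04] [-0.25306615  0.02562907 -2.41227494]
jar top -
cold -
mat [ 0.4659 -0.0464  0.0616  0.0222  0.5309]
plate [ 0.4033 -0.246   0.0492]
stirhouse [ 0.4048 -0.2459  0.1165  0.1253 83.7328]
cap [ 0.3865 -0.2037  0.0256]
beaker -
housing -
(0.4028, -0.2462, 0.092) [ 0.0006 -0.0004  0.0299]
```

View pics/w7.png

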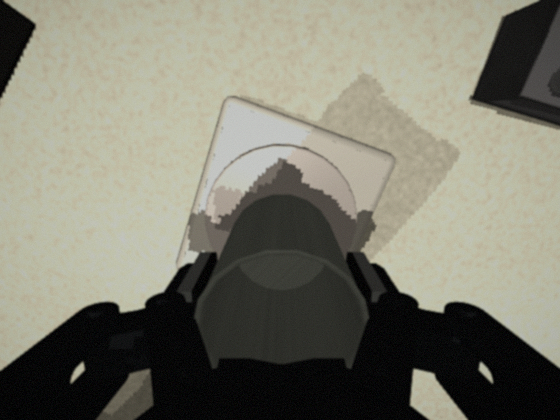

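The beaker at (282,270) is centred over the plate at (282,215). Lowering.

Call:
move_arm([
  {"delta_pos":[0.001,0,0.01],"turn":[0,0,0],"fingers":0.65},
  {"delta_pos":[0.001,0,0.02],"turn":[0,0,0],"fingers":0.65},
  {"delta_pos":[0.001,0,0.026],"turn":[0,0,0],"fingers":0.65},
  {"delta_pos":[0.001,0,0.028],"turn":[0,0,0],"fingers":0.65},
  {"delta_pos":[0.001,0,0.028],"turn":[0,0,0],"fingers":0.65},
])

```text
clock: 20.27
position: [0.4027, -0.247, 0.0932]
ee_rot: [0.993, 0.115, -0.0, -0.0]
ft_force: [0.4, 0.1, -1.6]
grip_width: 0.673
grasp_force: 38.2
```

Call:
move_arm([
  {"delta_pos":[0,0,0.0015],"turn":[0,0,0],"fingers":0.65},
  {"delta_pos":[0,0,0.0015],"turn":[0,0,0],"fingers":0.65},
])

```text
clock: 20.52
position: [0.4027, -0.247, 0.0919]
ee_rot: [0.993, 0.115, 0.0, 0.0]
ft_force: [1.1, -0.1, -1.6]
grip_width: 0.669
grasp_force: 38.2
```

Call:
move_arm([
  {"delta_pos":[0,0,0.0015],"turn":[0,0,0],"fingers":0.65},
  {"delta_pos":[0,0,0.0015],"turn":[0,0,0],"fingers":0.65},
])

```text
clock: 20.78
position: [0.4029, -0.2471, 0.0912]
ee_rot: [0.993, 0.115, 0.0, 0.0]
ft_force: [-3.3, 1.6, 8.8]
grip_width: 0.674
grasp_force: 38.9
```

Call:
move_arm([
  {"delta_pos":[0,0,-0.001],"turn":[0,0,0],"fingers":0.3},
  {"delta_pos":[0,0,-0.001],"turn":[0,0,0],"fingers":0},
  {"delta_pos":[0,0,-0.001],"turn":[0,0,0],"fingers":0},
  {"delta_pos":[0,0,-0.02],"turn":[0,0,0],"fingers":0},
  {"delta_pos":[0,0,-0.07],"turn":[0,0,0],"fingers":0},
  {"delta_pos":[0,0,-0.12],"turn":[0,0,0],"fingers":0},
  {"delta_pos":[0.02,-0.04,-0.13],"turn":[0,0,0],"fingers":0},
  {"delta_pos":[0.04,-0.09,-0.13],"turn":[0,0,0],"fingers":0},
  {"delta_pos":[0.065,-0.14,-0.12],"turn":[0,0,0],"fingers":0},
  {"delta_pos":[0.09,-0.19,-0.11],"turn":[0,0,0],"fingers":0},
  {"delta_pos":[0.113,-0.239,-0.1],"turn":[0,0,0],"fingers":0},
  {"delta_pos":[0.113,-0.239,-0.09],"turn":[0,0,0],"fingers":0},
])

```text
clock: 22.28
position: [0.4584, 0.0159, 0.1802]
ee_rot: [0.993, 0.119, 0.0, -0.001]
ft_force: [0.2, -0.7, -0.2]
grip_width: 0.999
grasp_force: 0.0
```

Run:
```python
from m import *
from workcell import camera
o,c=wrist();print(o["position"],o["ee_rot"])
w=world(c);X,Y,Z=w[...,0],w[...,1],w[...,2]
j=circ(hull(c,(np.hypot(X-.459,Y-.0126)<.06)&(Z>.05)&(Z<.08),.063),.031);print("jar",j)
delta(o,(*j[:2],.044))
c=camera("scene");cv2.imwrite("pics/s2.png",cv2.resize(c["color"][110:310,130:330,::-1],None,fx=2.5,fy=2.5))
```

```text
[0.45840462 0.01590303 0.18023237] [ 9.92949177e-01  1.18538717e-01  4.96544494e-04 -5.07405894e-04]
jar [0.46   0.0145 0.0308]
(np.float64(0.46), np.float64(0.0145), 0.044) [0.0011 0.0019 0.1362]
```

View pics/s2.png

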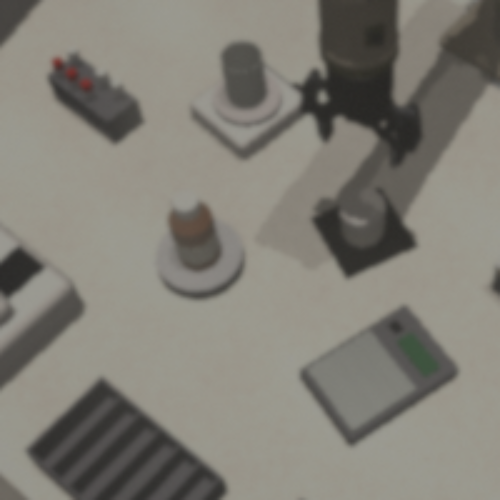

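The scene shows the beaker standing on the stirrer (242,80), the bottle on the cold plate (193,240), the jar on the mat (360,220), and an empty pan (360,385). Now the jar.

Call:
move_arm([
  {"delta_pos":[0.001,0.002,0.04],"turn":[0,0,0],"fingers":0},
  {"delta_pos":[0.001,0.002,0.08],"turn":[0,0,0],"fingers":0},
  {"delta_pos":[0.001,0.002,0.11],"turn":[0,0,0],"fingers":0},
  {"delta_pos":[0.001,0.002,0.13],"turn":[0,0,0],"fingers":0},
  {"delta_pos":[0.001,0.002,0.136],"turn":[0,0,0],"fingers":0},
  {"delta_pos":[0.001,0.002,0.136],"turn":[0,0,0],"fingers":0},
  {"delta_pos":[0.001,0.002,0.136],"turn":[0,0,0],"fingers":0.4},
  {"delta_pos":[0.001,0.002,0.136],"turn":[0,0,0],"fingers":0.5},
  {"delta_pos":[0.001,0.002,0.136],"turn":[0,0,0],"fingers":0.6},
  {"delta_pos":[0.001,0.002,0.136],"turn":[0,0,0],"fingers":0.6},
], force=40)

```text
clock: 23.62
position: [0.4602, 0.0098, 0.0455]
ee_rot: [0.993, 0.115, 0.001, 0.0]
ft_force: [-3.0, -0.5, 8.2]
grip_width: 0.71
grasp_force: 41.7
```

Call:
move_arm([
  {"delta_pos":[0,0,-0.01],"turn":[0,0,0],"fingers":0.6},
  {"delta_pos":[0,0,-0.04],"turn":[0,0,0],"fingers":0.6},
  {"delta_pos":[0,0,-0.08],"turn":[0,0,0],"fingers":0.6},
  {"delta_pos":[0,0,-0.08],"turn":[0,0,0],"fingers":0.6},
  {"delta_pos":[0,0,-0.08],"turn":[0,0,0],"fingers":0.6},
])

```text
clock: 24.25
position: [0.4591, 0.0096, 0.1241]
ee_rot: [0.993, 0.115, -0.0, 0.0]
ft_force: [0.2, 0.1, -2.3]
grip_width: 0.707
grasp_force: 44.3
```

Run:
```python
from m import *
from workcell import camera
o,c=wrist();print(o["position"],o["ee_rot"])
delta(o,(.635,.165,.14))
# pan from scene/side, coloured brighter than housing
for n in("scene","side"):
    c=camera(n);w=world(c);g=cv2.cvtColor(c["color"],cv2.COLOR_RGB2HSV).astype(int)
    m=(np.hypot(w[...,0]-.615,w[...,1]-.1665)<.12)&(w[...,2]>.008)&(w[...,2]<.035)
    print(n,"house",rect(hull(c,m,.02)))
    v=g[...,2];th,_=cv2.threshold(v[m].astype(np.uint8),0,255,cv2.THRESH_OTSU);print(th,"pan",rect(hull(c,m&(v>th)&(g[...,1]<60),.028)))
```

```text
[0.45912065 0.00962227 0.12410789] [ 9.93360474e-01  1.15043066e-01 -8.76104749e-05  2.33686766e-04]
(0.635, 0.165, 0.14) [ 0.2067 -0.1111 -0.016 ]
scene house [ 0.6169  0.1685  0.1168  0.166  73.8787]
104.0 pan [ 0.643   0.1575  0.103   0.1076 73.8166]
side house [ 0.6086  0.1736  0.1186  0.1777 73.8869]
107.0 pan [ 0.6115  0.1685  0.1005  0.1497 74.2484]
```

Call:
move_arm([
  {"delta_pos":[0.015,-0.008,-0.01],"turn":[0,0,0],"fingers":0.6},
  {"delta_pos":[0.045,-0.023,-0.02],"turn":[0,0,0],"fingers":0.6},
  {"delta_pos":[0.08,-0.041,-0.02],"turn":[0,0,0],"fingers":0.6},
  {"delta_pos":[0.115,-0.059,-0.02],"turn":[0,0,0],"fingers":0.6},
  {"delta_pos":[0.15,-0.077,-0.02],"turn":[0,0,0],"fingers":0.6},
  {"delta_pos":[0.18,-0.093,-0.02],"turn":[0,0,0],"fingers":0.6},
  {"delta_pos":[0.2,-0.103,-0.02],"turn":[0,0,0],"fingers":0.6},
  {"delta_pos":[0.2055,-0.106,-0.02],"turn":[0,0,0],"fingers":0.6},
  {"delta_pos":[0.2055,-0.106,-0.02],"turn":[0,0,0],"fingers":0.6},
  {"delta_pos":[0.2055,-0.106,-0.02],"turn":[0,0,0],"fingers":0.6},
])

```text
clock: 25.65
position: [0.6348, 0.1591, 0.1441]
ee_rot: [0.993, 0.115, -0.0, 0.0]
ft_force: [0.0, -0.2, -1.9]
grip_width: 0.709
grasp_force: 44.3
```

Run:
```python
from m import *
o,c=wrist("pics/w8.png");print(o["position"],o["ee_rot"]);meas(c)
```

```text
[0.63481334 0.15910967 0.14411281] [ 9.93387798e-01  1.14806259e-01 -2.56487238e-04  3.73577961e-04]
jar top -
cold [ 0.6324 -0.1156  0.0551]
mat [ 0.4748 -0.0321  0.0563  0.0359 13.5222]
plate -
stirhouse -
cap -
beaker [0.635  0.1591 0.0289]
housing [ 0.6151  0.1666  0.1135  0.1635 73.8769]
```

View pics/w8.png

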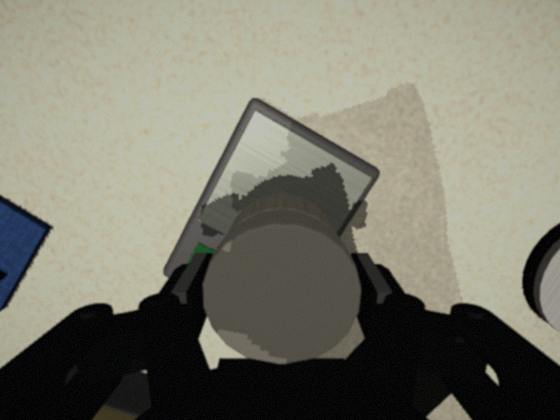

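The jar is held level at (282,290) over the grey pan. From the housing outline and the pan edges, the pan centre is about (0.6405, 0.159). Lowering.

Call:
move_arm([
  {"delta_pos":[0.003,0.001,0.02],"turn":[0,0,0],"fingers":0.6},
  {"delta_pos":[0.0055,0.001,0.045],"turn":[0,0,0],"fingers":0.6},
  {"delta_pos":[0.0055,0.001,0.06],"turn":[0,0,0],"fingers":0.6},
  {"delta_pos":[0.0055,0.001,0.069],"turn":[0,0,0],"fingers":0.6},
  {"delta_pos":[0.0055,0.001,0.073],"turn":[0,0,0],"fingers":0.6},
  {"delta_pos":[0.0055,0.001,0.074],"turn":[0,0,0],"fingers":0.6},
  {"delta_pos":[0.0055,0.001,0.074],"turn":[0,0,0],"fingers":0.6},
])

```text
clock: 26.58
position: [0.6411, 0.1605, 0.0709]
ee_rot: [0.993, 0.115, 0.0, -0.0]
ft_force: [-0.3, 0.6, -1.9]
grip_width: 0.713
grasp_force: 44.3
```

Call:
move_arm([
  {"delta_pos":[0,0,0.0015],"turn":[0,0,0],"fingers":0.6},
  {"delta_pos":[0,0,0.0015],"turn":[0,0,0],"fingers":0.6},
])

```text
clock: 26.82
position: [0.6409, 0.1603, 0.0689]
ee_rot: [0.993, 0.115, 0.0, 0.0]
ft_force: [-0.3, 0.5, -2.6]
grip_width: 0.715
grasp_force: 44.3
```

Call:
move_arm([
  {"delta_pos":[0,0,0.0015],"turn":[0,0,0],"fingers":0.6},
  {"delta_pos":[0,0,0.0015],"turn":[0,0,0],"fingers":0.6},
])

```text
clock: 27.08
position: [0.641, 0.1604, 0.0687]
ee_rot: [0.993, 0.115, 0.0, 0.0]
ft_force: [-5.0, -1.4, 9.2]
grip_width: 0.711
grasp_force: 45.3
```

Call:
move_arm([
  {"delta_pos":[0,0,0.001],"turn":[0,0,0],"fingers":0.6},
  {"delta_pos":[0,0,0.001],"turn":[0,0,0],"fingers":0.6},
])

```text
clock: 27.32
position: [0.6411, 0.1604, 0.0686]
ee_rot: [0.993, 0.115, 0.001, 0.0]
ft_force: [-8.4, -3.0, 16.3]
grip_width: 0.713
grasp_force: 46.1
```

Call:
move_arm([
  {"delta_pos":[0,0,-0.002],"turn":[0,0,0],"fingers":0.2},
  {"delta_pos":[0,0,-0.002],"turn":[0,0,0],"fingers":0},
  {"delta_pos":[0,0,-0.002],"turn":[0,0,0],"fingers":0},
  {"delta_pos":[0,0,-0.03],"turn":[0,0,0],"fingers":0},
  {"delta_pos":[0,0,-0.08],"turn":[0,0,0],"fingers":0},
  {"delta_pos":[0,0,-0.13],"turn":[0,0,0],"fingers":0},
  {"delta_pos":[0,0,-0.18],"turn":[0,0,0],"fingers":0},
  {"delta_pos":[-0.01,0.03,-0.22],"turn":[0,0,0],"fingers":0},
  {"delta_pos":[-0.02,0.05,-0.25],"turn":[0,0,0],"fingers":0},
  {"delta_pos":[-0.02,0.05,-0.25],"turn":[0,0,0],"fingers":0},
  {"delta_pos":[-0.02,0.05,-0.25],"turn":[0,0,0],"fingers":0},
])

```text
clock: 28.7
position: [0.6325, 0.1075, 0.3154]
ee_rot: [0.993, 0.115, -0.0, -0.0]
ft_force: [-0.0, 0.8, -1.0]
grip_width: 1.002
grasp_force: 0.0
```

Run:
```python
from m import *
from workcell import camera
o,c=wrist("pics/w9.png");print(o["position"],o["ee_rot"])
a=lambda c,p,z,r:circ(hull(c,(np.hypot(*(world(c)[...,:2]-p).transpose(2,0,1))<.07)&(world(c)[...,2]>z-.012)&(world(c)[...,2]<z+.02),z),r)
print("wrist jar",a(c,(.641,.16),.086,.031),"house");meas(c)
for n in("scene","side"):
    c=camera(n);w=world(c);print(n,"jar",a(c,(.641,.16),.086,.031),"cap",a(c,(.632,-.125),.146,.017),"beaker",a(c,(.403,-.246),.126,.03))
    X,Y,Z=w[...,0],w[...,1],w[...,2];near=lambda x,y,r:np.hypot(X-x,Y-y)<r
    print(" tip",rect(hull(c,near(.388,.266,.1)&(Z>.055),.065)), "rack",rect(hull(c,near(.52,-.44,.12)&(Z>.02),.05)))
    m=near(.615,.1665,.12)&(Z>.008)&(Z<.035);print(" house",rect(hull(c,m,.02)))
c=pickle.load(open("wrist.pkl","rb"))
g=cv2.cvtColor(c["color"],cv2.COLOR_RGB2GRAY)
e=np.array([.9607,-.2778]);n=np.array([.2778,.9607])
for L in(-.04,.04):
    P=[[*(np.array([.615,.1666])+s*e+L*n),.026] for s in np.arange(-.09,.0901,.005)]
    q=np.array(P)@c["R"].T+c["t"];uv=np.c_[q[:,0]/q[:,2]*c["fx"]+c["cx"],q[:,1]/q[:,2]*c["fy"]+c["cy"]].round().astype(int)
    print(L,[int(g[v,u]) for u,v in uv])
```

```text
[0.632547   0.10751992 0.31540453] [ 9.93322937e-01  1.15365956e-01 -4.84747102e-04 -5.82628139e-05]
wrist jar [0.6416 0.1597 0.0306] house
jar top [ 0.6334 -0.1171  0.028 ]
cold [ 0.6317 -0.123   0.0579]
mat [4.60400e-01 1.69000e-02 1.09400e-01 1.09500e-01 6.67897e+01]
plate [ 0.364  -0.2442  0.0104]
stirhouse [ 3.45100e-01 -2.53100e-01  4.24000e-02  1.84000e-02  4.54086e+01]
cap -
beaker -
housing [ 0.6149  0.1659  0.114   0.1639 73.866 ]
scene jar [0.6434 0.1626 0.0311] cap [ 0.6349 -0.1192  0.018 ] beaker [ 0.4013 -0.2487  0.0266]
 tip [ 0.397   0.2676  0.1194  0.0868 81.156 ] rack [ 5.35900e-01 -4.26900e-01  1.78700e-01  7.51000e-02  8.77933e+01]
 house [ 0.6173  0.1689  0.1176  0.1666 73.8166]
side jar [0.6338 0.1678 0.0336] cap [ 0.6209 -0.1144  0.0214] beaker [ 0.3968 -0.2371  0.0327]
 tip [ 0.3878  0.2722  0.1221  0.0885 81.9376] rack [ 0.5293 -0.4306  0.1006  0.2353 12.7281]
 house [ 0.6083  0.174   0.1184  0.1789 74.2484]
-0.04 [177, 178, 147, 77, 82, 82, 81, 29, 18, 22, 82, 88, 87, 82, 80, 75, 80, 77, 76, 79, 79, 80, 77, 77, 83, 90, 133, 143, 145, 150, 144, 163, 175, 91, 66, 175, 177]
0.04 [174, 169, 146, 81, 82, 83, 66, 66, 67, 66, 65, 83, 86, 87, 148, 160, 167, 162, 162, 163, 160, 166, 163, 166, 176, 175, 177, 177, 175, 177, 181, 178, 178, 96, 59, 173, 178]
```

View pics/w9.png

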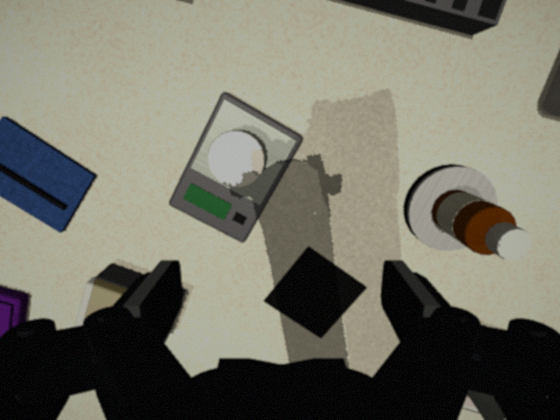

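The jar sits 3 mm from the pan centre, the bottle about 4 mm from the cold plate centre, and the beaker is centred on the stirrer. The rack and tip box haven't moved, and the gripper is clear of everything. Handing in.

```bash
python3 -c "
from workcell import *
print(hand_in())"
```

```text
the job is handed in; nothing more can be done
None
```

I moved all three containers and handed the job in at about 29 s; no verdict came back, but my last measurements put the beaker within about 8 mm of the stirrer's centre (least certain), the bottle about 4 mm off on the cold plate and the jar about 3 mm off on the balance pan, with the rack and tip box not visibly moved.

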